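# Empty the drop-bottom tube hopper and bolt it shut

## Robot

A 6-joint arm with a two-finger parallel gripper is mounted at the origin on the work surface. World frame = base frame: x ahead of the robot, y to its left, z up, the work surface at z = 0. Lengths are in m, angles in rad, forces in N, time in s.
With the tool pointing down it reaches from about 0.25 to 0.725 m from the base axis. Payload 9.7 kg.
Tool frame: the origin (TCP) lies at the very end of the fingers, on their centre line; the grasp point (between the pads) lies 19 mm behind it; z points along the fingers, y is the line along which they close (so a half turn about z gives the same grasp; the last joint's range is limited). The gripper opens to 85 mm and grips with 20 to 120 N. Pads are 22 mm wide; open, the fingers measure 114 mm over their backs; the gripper's body (76 mm by 85 mm) begins 54 mm behind the grasp point. The pads swing forward as they close: fully open they stand 13 mm farther back than shut.
Start: joints at [1.334, 0.087, 0.176, 1.66, 0, 1.571], TCP at [0.129, 0.535, 0.198] pointing down, gripper open.
Joint ranges: [-3.13, 3.13], [-0.85, 1.81], [-1.15, 1.24], [-2.2, 2.28], [-1.44, 1.52], [-3.14, 3.14]. Speed limits (rad/s): [2.22, 2.22, 2.57, 3.14, 3.14, 3.14].

## Interface

Orientations are given as a unit quaternion [x, y, z, w].
In Python, from cell import r, fingers, solver, vision, status gives the robot as it stands. Calls block until the motion is done:
- r.movep(position, orientation): joint-space move of the TCP to a pose.
- r.line_to(position, feed=0.15, ori=None, stop_force=None): straight line of the TCP; ori=None keeps the orientation; feed is the mean speed in m/s. With stop_force (N) it stops when the force on the tool has changed by that much, and returns True; else False.
- r.goto_joints(angles): joint-space move.
- fingers.set_gripper(opening, strength=None): finger opening in m; strength is the grip in N (None keeps the last); returns when the fingers have stopped.
- r.hold(seconds).
- solver.solve_ik(position, orientation): joint angles nearest the present ones, or None.
- vision.capture(name): name is "side" or "top" or "wrist"; returns a dict with "img" (420x560x3 uint8, red, green, blue), "intrinsics" (3x3 intrinsics, pixels), "eye" and "orientation" of the camera in the world; the wrist camera has in their place "hand_eye" (4x4, takes a point from camera to tool coordinates, whose origin is the TCP and whose axes are the flange's). Camera axes: x right, y up, looking along -z (the intrinsics and any distortion apply to the point x, -y, -z); pixel columns grow to the right and rows downward; lengths in m; the calibration is good to about 2 mm. A picture is of the moment at which its call begins: read the wrist's pose just before it. There is no depth.
A pose or a line that the arm cannot do raises r.MotionError and nothing moves.
- r.close_job(): hands the job in; it is judged then, once.
Readings, each from a call of its own:
- status.get_t(): time.
- status.get_joint_positions(): joint angles.
- status.get_joint_velocities(): joint speeds.
- status.get_tau(): joint torques, N m.
- status.get_position(): TCP position.
- status.get_tcp_rot(): TCP orientation.
- status.get_contact_force(): force on the tool from outside, world axes, zero at the start.
- status.get_wrist_torque(): the same for the moment, N m.
- status.get_gripper_width(): finger opening in m.
- status.get_gripper_force(): force on a finger pad.
Only numpy, scipy, OpenCV 4.12 (cv2) and the standard library are available. Lean on these libraries where they do the work, as an engineer would, in place of code of your own. Each camera call takes 0.05 s, during which the arm holds its last target. There are 200 camera calls.

## Task

Empty the drop-bottom hopper on the lab bench: draw its bolt back, lift the red handle to swing the trap-door bottom open so that all three tubes drop into the green tub below, then swing the door fully shut again and slide the bolt fully home. Leave the tub where it stands, take no tube out over the top, and do not disturb the bottle, the tip box or the rack.

Things in the scene. Friction and masses are not known exactly. Their poses are not given: they have to be found in the camera images.
- hopper: White open-topped hopper on a fixed four-legged stand. Origin on the bench under the box's centre; z up, x along the hinge towards the bolt side; handle on the -y side. Box inside 140 (x) by 112 (y), its 5 mm walls 195 to 265 above the bench, flared lips to 293 on three sides, not the handle side, whose outer face is at y -61. An apron at y 98 guides the tubes down. Legs at x +-83, y -85, 135, to 210.
- hinge_line (a point): Middle of the trap door's hinge line, on the hopper at (0, -61, 190) mm in the hopper's frame; the hinge axis is the hopper's x.
- trap (a joint): Trap door angle, rad: 0 = shut (level), 1.2 = stop, fully open. The steel plate (148 by 118 by 6 mm) is the hopper's floor; its free +y edge swings down as the handle, beyond the hinge, swings up. Stiff hinge (0.25 N m, 2 to 4 N at the handle): the door stays where it is left, loaded or empty. The tubes slide off once it is steep; at the stop all come off.
- handle_bar (a point): Middle of the red handle bar: round, 16 mm thick, 132 long, parallel to the hopper's x, rigid with the door; two thin arms join it 35 mm either side of the middle. At door angle a it is 100*cos(a-0.349) mm out from the hinge line (to the hopper's -y) and 100*sin(a-0.349) above it: shut 94 out, 34 below (156 above the bench); at the stop 66 out, 75 above. Lift to open, lower to shut.
- bolt (a joint): Bolt travel, m, along the hopper's x: 0 = fully home, 0.045 = fully drawn back (+x); from 0.033 it is clear of the bar. Home, its 14 mm rod lies 1.5 mm above the last 31 mm of the red bar's +x end and keeps the handle down. About 2 N friction; stays where it is left. It goes home over the bar only with the door shut; sent home too early it stops the bar from coming down.
- bolt_knob (a point): Middle of the bolt's yellow knob, an upright pin 15 mm thick: its top is 16 mm above this point, the rod's upper face 23 mm below. With the bolt home this point is at (92, -155, 202) mm in the hopper's frame; it moves with the bolt along the hopper's x. Under the rod is a steel guide on a post (top 163 mm above the bench; two staples round the rod to 183).
- tub: Green open tub, loose, standing on the bench under the hopper between the stand's legs, 300 by 180 by 80 mm, walls 4 mm. Origin at the centre of its underside, its long side along x.
- tube0_center (a point): Centre of a capped sample tube (blue cap), 115 mm long, 31 mm thick at the cap, 35 to 70 g; lies on the trap door inside the hopper at the start, its axis (x) about along the hopper's x.
- tube1_center (a point): Centre of a capped sample tube (orange cap), 115 mm long, 31 mm thick at the cap, 35 to 70 g; lies on the trap door inside the hopper at the start, its axis (x) about along the hopper's x.
- tube2_center (a point): Centre of a capped sample tube (blue cap), 115 mm long, 31 mm thick at the cap, 35 to 70 g; lies on the trap door inside the hopper at the start, its axis (x) about along the hopper's x.
- wash_bottle: Bystander: white bottle with red cap, 66 mm thick, 170 mm tall. Origin at the centre of its underside.
- tip_box: Bystander: blue pipette-tip box 122 by 87 by 85 mm. Origin at the centre of its underside.
- tube_rack: Bystander: yellow divided rack 160 by 70 by 60 mm. Origin at the centre of its underside.
There are look-alikes about, which are no part of the job. What is shaped like the part that bears tube2_center but purple or yellow is not meant.

How it is judged:
By the outcome, as a careful person would: the job done as asked, in the order asked, and still so for the second after the job is handed in, with the robot touching nothing.
It also fails if it takes over 64 s, if anything falls off the work surface, if the arm or the gripper's body presses on something with over 40 N, if the wrist force passes 120 N, or if a joint passes its speed limit or range.

## Working session

There is one attempt and no reset: what is moved stays moved. The work goes in short steps, each a Python script; the robot and the scene stay as the last script left them, time stands still between calls to the robot, and variables do not carry over. Pictures are saved under pics/ and viewed, at most 10 in all, crops included, and the job is handed in when it is done.

```bash
ls; mkdir -p pics; python3 - <<'E'
from cell import r, fingers, solver, vision, status
import cv2,numpy as np
for n in ("side","top"):
    c=vision.capture(n); cv2.imwrite(f"pics/{n}0.png",c["img"][:,:,::-1])
    print(n,c["intrinsics"],c["eye"],c["orientation"],[k for k in c])
print(status.get_t(),status.get_tcp_rot())
E
```

```text
pics
side [[383.99369061   0.         278.16272782]
 [  0.         383.99369061 212.19578803]
 [  0.           0.           1.        ]] [0.39654299 0.74173122 0.73827496] [-0.03259701  0.41498624  0.90731358 -0.0592108 ] ['img', 'intrinsics', 'eye', 'orientation']
top [[402.35497514   0.         276.70782045]
 [  0.         402.35497514 209.71801705]
 [  0.           0.           1.        ]] [0.3538835  0.08703347 1.16597201] [-0.04477553  0.05284885  0.70974093 -0.70104919] ['img', 'intrinsics', 'eye', 'orientation']
0.1 [ 1.18125024e-01  9.92998547e-01 -5.98468448e-04 -7.63345321e-05]
```

View pics/side0.png

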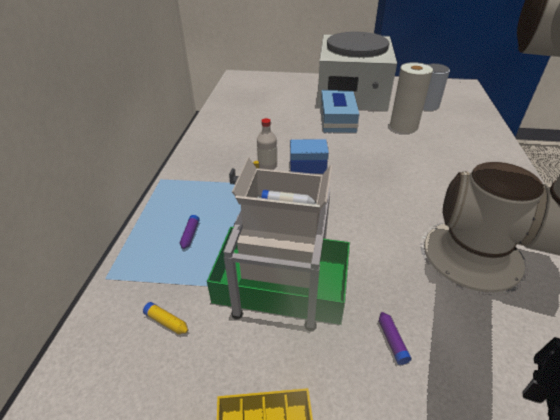

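View pics/top0.png

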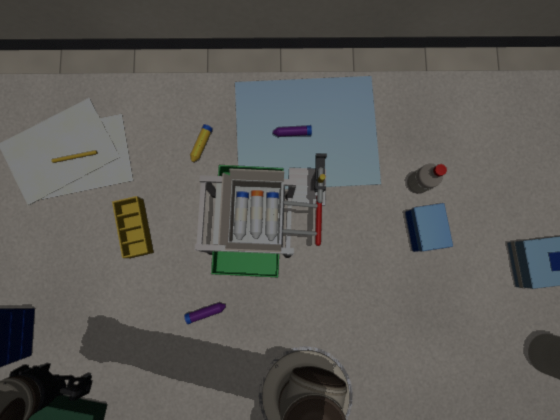

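The top view shows the hopper at about (255,210), with the red bar at (319,225) and the yellow knob near (321,180). Hopper +x points up in the image (world +x) and the handle side faces world -y. I'll zoom in to get pixels for a pose fit.

```bash
cat > h.py <<'E'
import cv2,numpy as np
from scipy.spatial.transform import Rotation as R
from scipy.optimize import least_squares
def project(c,P):
    p=(np.asarray(P,float)-c["eye"])@R.from_quat(c["orientation"]).as_matrix()
    q=p*[1,-1,-1]; uv=q@np.asarray(c["intrinsics"]).T
    return uv[:,:2]/uv[:,2:]
def hop2w(h,P):
    P=np.asarray(P,float); 
    return R.from_euler("z",h[2]).apply(P)+[h[0],h[1],0]
E
python3 - <<'E'
import cv2
im=cv2.imread("pics/top0.png")[140:290,180:380]
cv2.imwrite("pics/z.png",cv2.resize(im,None,fx=4,fy=4,interpolation=cv2.INTER_CUBIC))
E
```

```text
(no output)
```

View pics/z.png

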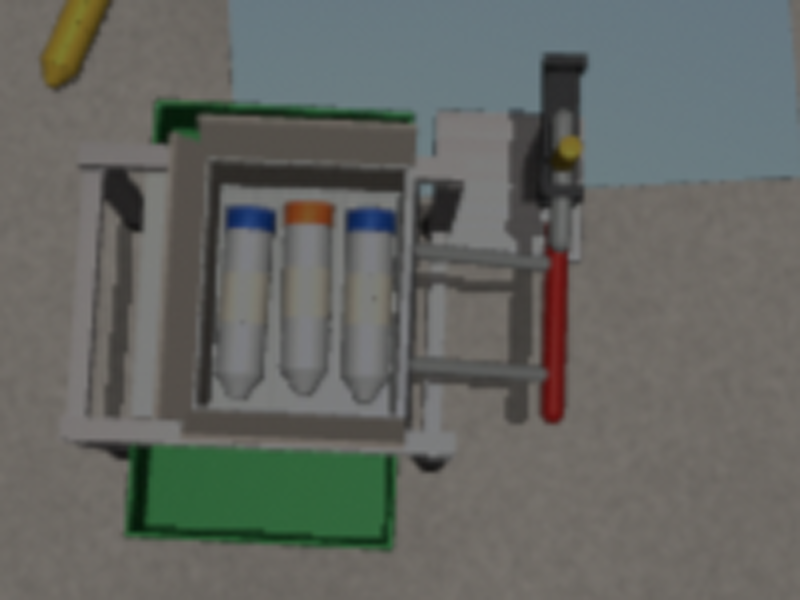

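Crop reading: knob top at (568,147), bar -x end at (552,420), arm/bar joints at (552,263) and (552,373), and the handle-side wall top between (414,165) and (408,440). All three tubes are inside. Fitting the pose.

```bash
python3 - <<'E'
from cell import r, fingers, solver, vision, status
from h import *
c=vision.capture("top"); s=vision.capture("side")
H=np.array([[92,-155,218],[-66,-155,156],[35,-155,158],[-35,-155,158],[70,-58.5,265],[-70,-58.5,265]])/1e3
Z=np.array([[568,147],[552,420],[555,263],[553,373],[409,165],[405,413]])/4+[180,140]-.4
f=lambda h:(project(c,hop2w(h,H))-Z).ravel()
o=least_squares(f,[.45,.1,0],x_scale=[.01,.01,.05],loss="soft_l1");h=o.x
print(h,f(h).reshape(-1,2).round(1))
np.save("h.npy",h)
for n,p in dict(knob=[92,-155,202],bar=[0,-155,156],top=[0,-127,265]).items(): print(n,hop2w(h,np.array([p])/1e3).round(4))
# overlay
Q=np.array([[92,-155,218],[92,-155,202],[-66,-155,156],[66,-155,156],[83,135,210],[-83,135,210],[83,135,0],[-83,135,0],[83,-85,0],[-83,-85,0],[75,-61,265],[-75,-61,265],[83,-85,210],[-83,-85,210]])/1e3
out=[]
for cc,(y0,x0,k) in ((c,(140,180,2)),(s,(140,190,2))):
    im=cv2.resize(cc["img"][:,:,::-1][y0:y0+200,x0:x0+200],None,fx=k,fy=k,interpolation=cv2.INTER_CUBIC)
    for u in project(cc,hop2w(h,Q)): cv2.circle(im,tuple(int(v) for v in ((u+.5-[x0,y0])*k)),3,(255,0,255),1)
    out.append(im)
cv2.imwrite("pics/ov.png",np.hstack(out))
print(status.get_t())
E
```

```text
[ 0.47695694  0.12471924 -0.04067803] [[ 0.   1.2]
 [ 0.3  0. ]
 [ 0.1 -0.7]
 [ 0.3 -0.6]
 [-0.1  0.4]
 [-0.7 -0.2]]
knob [[ 0.5626 -0.0339  0.202 ]]
bar [[ 0.4707 -0.0302  0.156 ]]
top [[ 0.4718 -0.0022  0.265 ]]
0.2
```

View pics/ov.png

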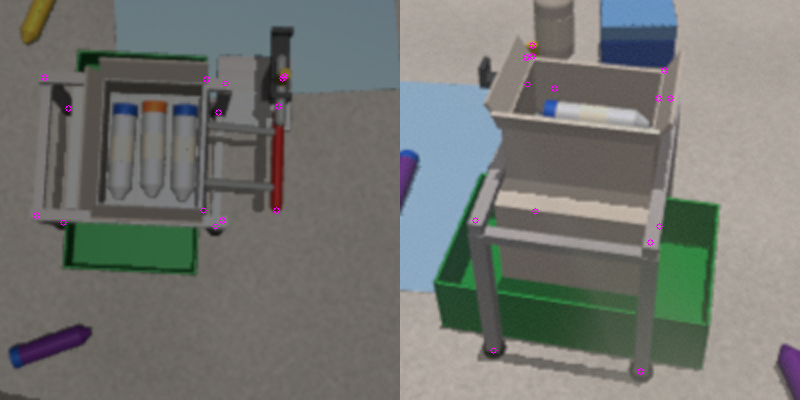

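The fit agrees with both cameras to about 3 mm; the overlay markers land on the leg feet, bar end and knob. Next I'll check IK, go over the top, and take a close wrist view of the knob.

```bash
cat >> h.py <<'E'
h=np.load("h.npy")
W=lambda x,y,z:hop2w(h,np.array([[x,y,z]])/1e3)[0]
def down(theta): # tool down, tool y at world angle theta+hopper yaw
    p=(theta+h[2]+np.pi/2)/2
    return np.array([np.cos(p),np.sin(p),0,0])
QB=down(np.pi/2); QK=down(0); QK2=down(np.pi)
E
python3 - <<'E'
from cell import r, fingers, solver, vision, status
from h import *
print("K",solver.solve_ik(W(92,-155,190),QK),"K2",solver.solve_ik(W(92,-155,190),QK2),"B",solver.solve_ik(W(0,-127,260),QB),solver.solve_ik(W(0,-155,137),QB))
p=status.get_position(); r.line_to([p[0],p[1],.40],feed=.3)
r.movep(W(92,-155,330),QK if solver.solve_ik(W(92,-155,190),QK) is not None else QK2)
fingers.set_gripper(.04,20)
T=np.eye(4);T[:3,:3]=R.from_quat(status.get_tcp_rot()).as_matrix();T[:3,3]=status.get_position()
c=vision.capture("wrist");M=T@c["hand_eye"]
c["eye"]=M[:3,3];c["orientation"]=R.from_matrix(M[:3,:3]).as_quat()
im=c["img"][:,:,::-1].copy()
for u in project(c,np.array([W(92,-155,218),W(66,-155,156),W(-66,-155,156),W(35,-155,156)])): print(u); cv2.circle(im,tuple(int(v) for v in u),4,(255,0,255),1)
cv2.imwrite("pics/w1.png",im); print(status.get_t(),status.get_position(),status.get_joint_positions())
E
```

```text
K [-0.06017476  0.11705773  0.19342364  1.64716224  0.          1.55129959] K2 [-0.06017476  0.11705773  0.19342364  1.64716224  0.         -1.59029306] B [-0.00461154 -0.06676713  0.1435932   1.78115666  0.          0.03606649] [-0.06397782 -0.11439214 -0.14069026  1.54449821  0.         -0.02329979]
[279.78016039 195.40493604]
[254.45491751 179.45111125]
[126.00547361 179.53117935]
[224.2962448  179.46991046]
4.4417 [ 0.56258893 -0.03386684  0.32999977] [-6.01338202e-02  2.25525290e-01  5.99938692e-01  1.94518968e+00
  1.44721014e-05  1.55131335e+00]
```

View pics/w1.png

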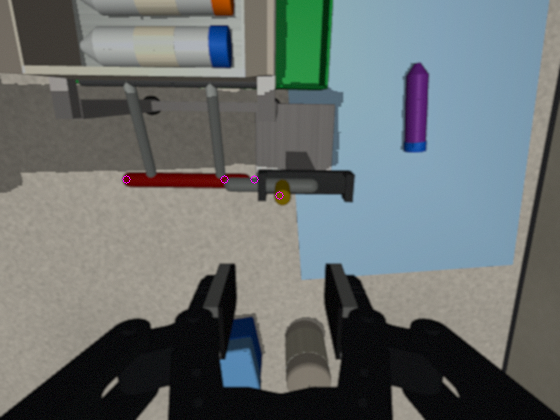

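The predicted points land on the knob (282,193) and the bar to within about 2 px, so the fit holds. Drawing the bolt.

```bash
cat >> h.py <<'E'
def wristcam():
    from cell import vision,status
    T=np.eye(4);T[:3,:3]=R.from_quat(status.get_tcp_rot()).as_matrix();T[:3,3]=status.get_position()
    c=vision.capture("wrist");M=T@c["hand_eye"]
    c["eye"]=M[:3,3];c["orientation"]=R.from_matrix(M[:3,:3]).as_quat()
    return c
E
python3 - <<'E'
from cell import r, fingers, solver, vision, status
from h import *
st=lambda n:print(n,status.get_t(),(R.from_euler("z",-h[2]).apply(status.get_position()-np.array([h[0],h[1],0]))*1e3).round(1),status.get_contact_force(),status.get_gripper_width())
print(r.line_to(W(92,-155,190),feed=.12,stop_force=12)); st("at")
fingers.set_gripper(0,20); st("grip")
print(r.line_to(W(140,-155,190),feed=.06,stop_force=15)); st("drawn")
fingers.set_gripper(.04); st("rel")
r.line_to(W(137,-155,300),feed=.2)
c=vision.capture("top"); a=c["img"][140:290,180:380,::-1]
cv2.imwrite("pics/t2.png",cv2.resize(a,None,fx=3,fy=3,interpolation=cv2.INTER_CUBIC))
for b in (0,.033,.045): print(b,(project(c,[W(92+b*1e3,-155,218)])-[180,140])*3)
E
```

```text
False
at 5.7583 [  92.3 -155.   190.8] [0.559434   0.99416802 0.82455622] 0.040243203069758815
grip 6.225 [  92. -155.  190.] [-0.70757745 -1.38702052  1.03789139] -4.40520429378106e-06
False
drawn 7.175 [ 139.8 -155.   190.1] [-0.19535172 -0.44338929  0.83812154] -9.04124876724289e-05
rel 7.6417 [ 140.  -155.   190.1] [-0.1272068   0.7907918   0.10987846] 0.04007854355813265
0 [[424.88703723 112.68632584]]
0.033 [[425.38655991  72.63348796]]
0.045 [[425.56704759  58.16158491]]
```

The gripper closed to 0, so it missed the knob. Looking.

```bash
python3 - <<'E'
from cell import r, fingers, solver, vision, status
from h import *
r.line_to(W(92,-155,330),feed=.2); c=wristcam()
a=c["img"][130:260,100:380,::-1]; a=cv2.resize(a,None,fx=2.8,fy=2.8,interpolation=cv2.INTER_CUBIC)
cv2.imwrite("pics/w3.png",a)
print(status.get_position(),c["hand_eye"],c["intrinsics"],status.get_tcp_rot(),QK,(project(c,[W(92,-155,218),W(92,-155,179),status.get_position()])-[100,130])*2.8)
E
```

```text
[ 0.56275729 -0.03390759  0.32911008] [[-5.48578089e-04  9.51264234e-01  3.08376485e-01  7.90900517e-02]
 [ 9.99999298e-01  8.45625319e-04 -8.29620383e-04 -9.83099855e-05]
 [-1.04995916e-03  3.08375813e-01 -9.51264030e-01 -1.76582207e-01]
 [ 0.00000000e+00  0.00000000e+00  0.00000000e+00  1.00000000e+00]] [[348.13094893   0.         279.95680763]
 [  0.         348.13094893 211.34674318]
 [  0.           0.           1.        ]] [ 7.21345843e-01  6.92574964e-01 -2.10164779e-04 -2.24259257e-04] [0.72134139 0.69257967 0.         0.        ] [[503.64956144 182.88106968]
 [503.47797874 152.94461433]
 [505.40897252 331.23632837]]
```

View pics/w3.png

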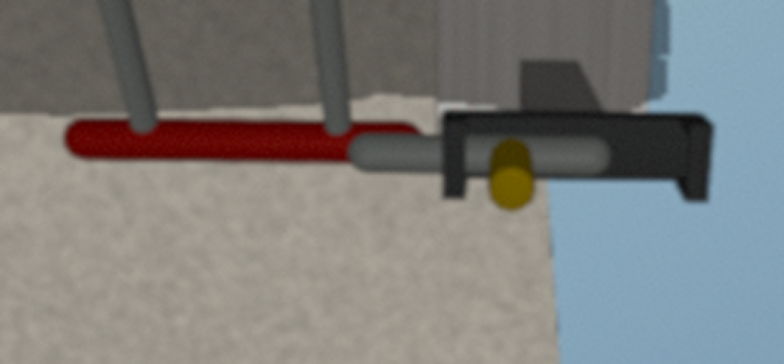

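View pics/t2.png

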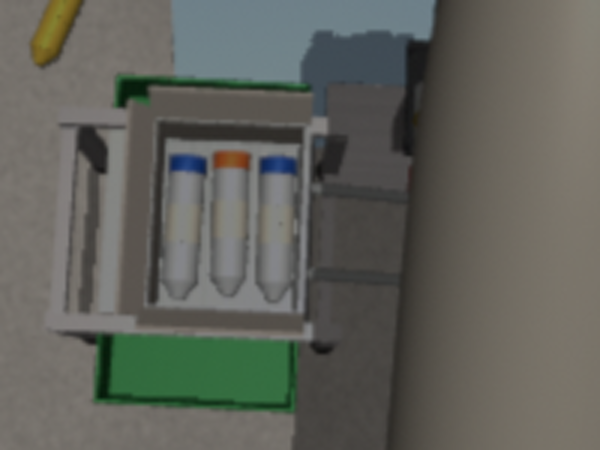

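The knob is still home at (511,188), right where predicted. In the first wrist view, though, the fingertips sit at about row 265 where I'd expect ~233, so the real tips may be farther back than the nominal TCP. I'll check with one composite: fingers closed, then lowered and open.

```bash
python3 - <<'E'
from cell import r, fingers, solver, vision, status
from h import *
def shot():
    c=wristcam(); s=vision.capture("side"); 
    a=c["img"][120:420,80:480,::-1].copy()
    for u in project(c,[status.get_position()])-[80,120]: cv2.circle(a,tuple(int(v) for v in u),3,(255,0,255),1)
    b=cv2.resize(s["img"][60:210,150:350,::-1],(400,300),interpolation=cv2.INTER_CUBIC)
    for u in (project(s,[status.get_position()])-[150,60])*2: cv2.circle(b,tuple(int(v) for v in u),3,(255,0,255),1)
    return np.hstack([a,b])
fingers.set_gripper(0); A=shot()
fingers.set_gripper(.04); r.line_to(W(92,-155,200),feed=.2); B=shot()
cv2.imwrite("pics/cmp.png",np.vstack([A,B])); print(status.get_t())
E
```

```text
10.7917
```

View pics/cmp.png

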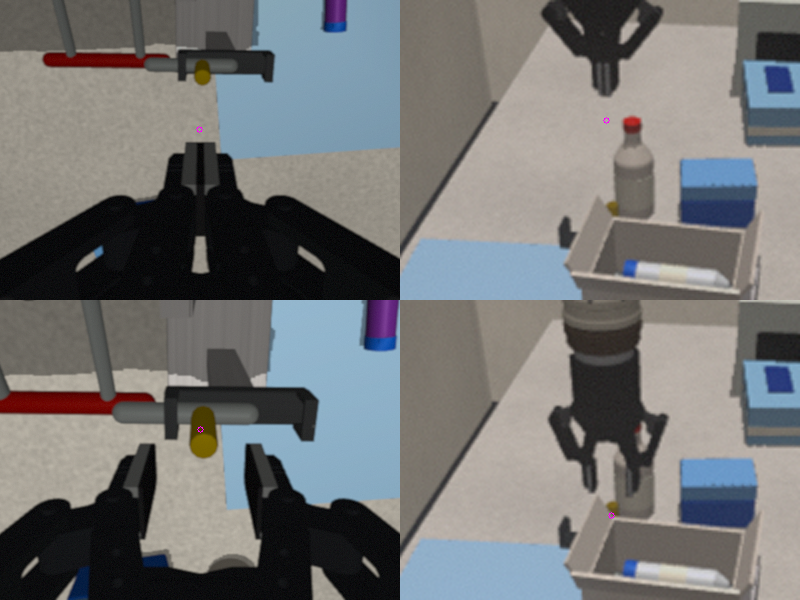

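The magenta TCP mark (199,129) lies ahead of the real closed tips (200,143), and the side view shows the same gap (606,120 against 606,93). So the fingers end well short of the reported TCP. Quantifying the offset.

```bash
python3 - <<'E'
from cell import vision, status
from h import *
s=vision.capture("side")
P=np.array([.56276,-.03391,.32911])
for d in (0,.02,.03,.035,.04,.045):
    print(d,(project(s,[P+[0,0,d]])-[150,60])*2+[400,0],(project(s,[W(92,-155,200+d*1e3)])-[150,60])*2+[400,300])
E
```

```text
0 [[606.44252269 121.17220311]] [[612.05509267 516.37805549]]
0.02 [[605.49848571 104.74333993]] [[611.27417843 502.75357872]]
0.03 [[605.0155408   96.33875845]] [[610.87550147 495.79793027]]
0.035 [[604.77126269  92.08764146]] [[610.67405739 492.28336987]]
0.04 [[604.52508505  87.80346739]] [[610.47118972 488.74397254]]
0.045 [[604.27698564  83.48584916]] [[610.26688334 485.17947408]]
```

The real tips are about 35 mm behind the reported TCP, so I'll compensate and use the grip width to confirm.

```bash
cat >> h.py <<'E'
TIP=35 # mm, real finger end behind the reported TCP
WT=lambda x,y,z:W(x,y,z-TIP) # TCP for real finger end at hopper (x,y,z)
def st(n):
    from cell import status
    p=R.from_euler("z",-h[2]).apply(status.get_position()-np.array([h[0],h[1],0]))*1e3+[0,0,TIP]
    print(n,round(status.get_t(),2),p.round(1),"F",np.round(status.get_contact_force(),1),"w",round(status.get_gripper_width(),4),"g",round(status.get_gripper_force(),1))
E
python3 - <<'E'
from cell import r, fingers, solver, vision, status
from h import *
print(r.line_to(WT(93,-155,191),feed=.08,stop_force=10)); st("at")
fingers.set_gripper(0,20); st("grip")
if status.get_gripper_width()>.01:
    print(r.line_to(WT(138,-155,191),feed=.06,stop_force=20)); st("drawn")
    fingers.set_gripper(.04); st("rel")
    r.line_to(WT(138,-155,300),feed=.25)
    c=wristcam(); m=cv2.inRange(cv2.cvtColor(c["img"],cv2.COLOR_RGB2HSV),(20,150,60),(35,255,255))
    n,l,s,ce=cv2.connectedComponentsWithStats(m); print(s[1:],ce[1:].round(1))
    for b in (0,33,45): print(b,project(c,[W(92+b,-155,218),W(92+b,-155,202)]).round(1).tolist())
E
```

```text
False
at 11.54 [  93.1 -155.   191.4] F [-0.6  0.5  0.8] w 0.04 g 0.0
grip 11.88 [  93.3 -155.   191.7] F [0.7 0.1 3.1] w 0.0143 g 20.6
True
drawn 12.55 [ 133.3 -155.5  191.6] F [-5.1 -0.4  5.4] w 0.0145 g 21.2
rel 12.92 [ 133.2 -155.5  190.9] F [-0.7  0.8  0.2] w 0.04 g 0.0
[[264 199  19  33 528]] [[273.  215.3]]
0 [[211.9, 220.5], [216.0, 213.2]]
33 [[260.3, 220.5], [261.5, 213.1]]
45 [[278.0, 220.5], [278.1, 213.1]]
```

The bolt is drawn about 41 mm, past the 33 mm it needs to clear the bar. Now I'll grip the bar and swing it through the arc.

```bash
cat >> h.py <<'E'
def arc(p0,a0,aa,stop=35,feed=.07):
    """p0: hopper tip xyz (mm) at door angle a0; follow the bar through angles aa"""
    from cell import r
    f=lambda a:np.array([0,-100*np.cos(a-.349),100*np.sin(a-.349)])
    for a in aa:
        s=r.line_to(WT(*(p0+f(a)-f(a0))),feed=feed,stop_force=stop); st(f"a={a:.2f} {s}")
        if s: return a
E
python3 - <<'E'
from cell import r, fingers, solver, vision, status
from h import *
r.movep(WT(0,-155,290),QB)
print(r.line_to(WT(0,-155,138),feed=.15,stop_force=10)); st("at")
fingers.set_gripper(0,40); st("grip")
if status.get_gripper_width()>.01:
    arc(np.array([0,-155,138]),0,[.1,.2,.3,.4])
E
```

```text
False
at 16.12 [   0.5 -155.   139. ] F [-0.1  0.3  0.6] w 0.0401 g 0.0
grip 16.47 [   0.5 -155.5  138.9] F [-1.3 -4.4  5.4] w 0.0151 g 39.0
a=0.10 False 16.76 [   0.4 -158.1  147.9] F [ 3.  -2.6  1.7] w 0.0145 g 39.6
a=0.20 False 17.05 [   0.3 -160.1  157.5] F [ 2.8 -3.8  1.8] w 0.0147 g 39.7
a=0.30 False 17.34 [   0.3 -161.2  167.4] F [ 3.7 -5.6  2.1] w 0.0148 g 39.5
a=0.40 False 17.63 [   0.3 -161.5  177.2] F [ 3.8 -7.2  0.6] w 0.0141 g 39.6
```

```bash
python3 - <<'E'
from cell import r, fingers, solver, vision, status
from h import *
arc(np.array([0,-155,138]),0,[.5,.6,.7,.8,.9,1.0,1.1,1.16,1.2,1.22],stop=30)
r.hold(.8); st("open")
c=vision.capture("top"); s=vision.capture("side")
f=lambda a:cv2.resize(a[:,:,::-1],(400,300),interpolation=cv2.INTER_CUBIC)
cv2.imwrite("pics/o1.png",np.hstack([f(c["img"][150:285,180:360]),f(s["img"][150:300,200:400])]))
E
```

```text
a=0.50 False 17.93 [   0.3 -161.   187.2] F [ 2.3 -9.9  1.6] w 0.0143 g 39.6
a=0.60 False 18.22 [   0.3 -159.5  197.2] F [  2.1 -13.    2.2] w 0.0147 g 39.6
a=0.70 False 18.51 [   0.4 -157.2  207.2] F [  1.  -16.4   6.3] w 0.0143 g 39.7
a=0.80 False 18.8 [   0.5 -154.   216.8] F [ -0.2 -20.2   9.2] w 0.0145 g 39.8
a=0.90 False 19.09 [   0.6 -149.9  226.2] F [ -0.4 -24.1  13.8] w 0.0146 g 39.9
a=1.00 False 19.38 [   0.7 -144.9  235.2] F [ -0.7 -27.7  18. ] w 0.0143 g 40.0
a=1.10 False 19.68 [   0.9 -139.1  243.7] F [ -1.7 -32.2  24.5] w 0.0144 g 40.2
a=1.16 False 19.93 [   1.  -135.4  248.5] F [ -1.8 -33.7  26.8] w 0.0145 g 40.1
a=1.20 False 20.18 [   1.1 -132.7  251.5] F [ -3.4 -36.   29.2] w 0.0143 g 40.1
a=1.22 False 20.43 [   1.1 -131.4  252.9] F [ -3.5 -37.2  29.6] w 0.0145 g 40.1
open 21.23 [   1.1 -131.4  252.9] F [ -3.  -36.7  30.7] w 0.0147 g 40.1
```

View pics/o1.png

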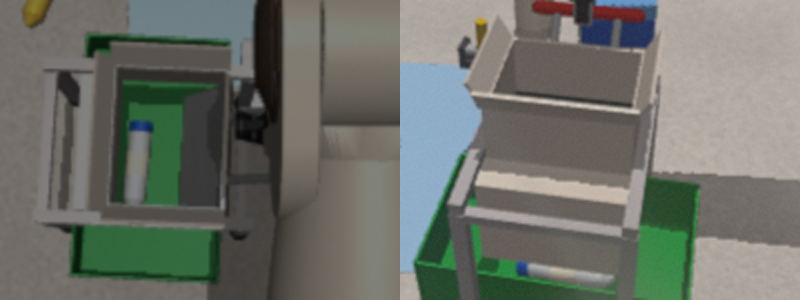

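The box is empty and the door is steeply open at about the stop; one blue-capped tube is visible in the tub, the others probably under the door or behind the apron. The remaining force is radial, from a small hinge-position error. I'll relieve that, nudge against the stop, and then lower.

```bash
python3 - <<'E'
from cell import r, fingers, solver, vision, status
from h import *
q=np.array([1.1,-131.4,252.9]); rad=np.array([0,-.66,.75]); tan=np.array([0,.75,.66])
q=q+4*rad; r.line_to(WT(*q),feed=.03); st("relief")
print(r.line_to(WT(*(q+7*tan)),feed=.03,stop_force=15)); st("stop")
r.hold(.3)
for n in("top","side"):
    c=vision.capture(n); cv2.imwrite(f"pics/{n}_open.png",c["img"][:,:,::-1])
    hsv=cv2.cvtColor(c["img"],cv2.COLOR_RGB2HSV)
    for k,lo,hi in(("orange",(5,160,90),(18,255,255)),("blue",(108,170,70),(125,255,255))):
        N,l,s,ce=cv2.connectedComponentsWithStats(cv2.inRange(hsv,lo,hi)); print(n,k,[(t[4],*e.round()) for t,e in zip(s[1:],ce[1:]) if t[4]>6])
E
```

```text
relief 21.85 [   0.5 -131.6  253.2] F [  4.8  10.1 -13.5] w 0.0144 g 39.9
False
stop 22.23 [   0.5 -127.4  257.9] F [  4.4   3.8 -13.6] w 0.014 g 40.4
top orange []
top blue [(np.int32(19), np.float64(207.0), np.float64(127.0)), (np.int32(26), np.float64(243.0), np.float64(206.0)), (np.int32(83), np.float64(554.0), np.float64(259.0)), (np.int32(33), np.float64(187.0), np.float64(318.0))]
side orange []
side blue [(np.int32(107), np.float64(339.0), np.float64(99.0)), (np.int32(16), np.float64(194.0), np.float64(216.0)), (np.int32(15), np.float64(261.0), np.float64(283.0)), (np.int32(23), np.float64(148.0), np.float64(306.0)), (np.int32(37), np.float64(404.0), np.float64(354.0))]
```

```bash
cat >> h.py <<'E'
def barfit(c):
    hsv=cv2.cvtColor(c["img"],cv2.COLOR_RGB2HSV)
    m=cv2.inRange(hsv,(0,150,60),(6,255,255))|cv2.inRange(hsv,(174,150,60),(180,255,255))
    for a in np.arange(-.05,1.3,.025 ):
        y=-61-100*np.cos(a-.349);z=190+100*np.sin(a-.349)
        u=project(c,[W(x,y,z) for x in np.arange(-62,63,3)]).round().astype(int)
        yield round(a,3),np.mean([m[v,w] >0 for w,v in u])
E
python3 - <<'E'
from cell import vision,status
from h import *
for n in("side","top"):
    c=vision.capture(n); print(n,[(float(a),round(float(s),2)) for a,s in barfit(c) if s>.2])
st("now")
E
```

```text
side [(1.0, 0.4), (1.025, 0.57), (1.05, 0.67), (1.075, 0.71), (1.1, 0.76), (1.125, 0.81), (1.15, 0.79), (1.175, 0.76), (1.2, 0.76), (1.225, 0.76), (1.25, 0.76), (1.275, 0.79)]
top []
now 22.73 [   0.5 -127.4  257.9] F [  3.8   4.7 -14.1] w 0.014 g 40.3
```

The door reads about 1.15–1.25 rad, which is at the stop. The bar has crept towards the fingertips during the lift, so I'll regrip it centred, push to the stop once more, then lower.

```bash
python3 - <<'E'
from cell import r, fingers, solver, vision, status
from h import *
fingers.set_gripper(.03); st("open")
r.line_to(WT(0,-127,248),feed=.05,stop_force=10); st("down")
fingers.set_gripper(0,40); st("regrip")
s=r.line_to(WT(0,-122,253),feed=.03,stop_force=15); st(f"push {s}")
c=vision.capture("side"); print([(float(a),round(float(v),2)) for a,v in barfit(c) if v>.5])
q=R.from_euler("z",-h[2]).apply(status.get_position()-np.array([h[0],h[1],0]))*1e3+[0,0,TIP]
arc(q,1.2,[1.1,1.0,.9,.8,.7],stop=30)
E
```

```text
open 23.03 [   1.  -128.6  260.7] F [-0.4 -0.2  0.9] w 0.0299 g 0.0
down 23.43 [  -0.3 -127.   247.7] F [-0.5  0.1  0.4] w 0.03 g 0.0
regrip 23.71 [  -0.  -127.4  248.2] F [-1.6 -4.4  2. ] w 0.0149 g 39.0
push True 23.92 [-2.000e-01 -1.277e+02  2.483e+02] F [ 0.4 -3.8  1.3] w 0.0147 g 42.2
[(1.025, 0.57), (1.05, 0.67), (1.075, 0.74), (1.1, 0.76), (1.125, 0.81), (1.15, 0.79), (1.175, 0.76), (1.2, 0.76), (1.225, 0.76), (1.25, 0.76), (1.275, 0.79)]
a=1.10 False 24.26 [  -0.3 -134.9  241.1] F [ 0.1 -0.2 -1.3] w 0.0144 g 42.3
a=1.00 False 24.55 [  -0.3 -141.2  233.3] F [-0.3  1.5 -3.3] w 0.0144 g 42.5
a=0.90 False 24.84 [  -0.3 -146.7  225.1] F [ 1.1  3.9 -4.5] w 0.0143 g 42.7
a=0.80 False 25.13 [  -0.3 -151.5  216.6] F [ 0.5  4.5 -3.8] w 0.0147 g 42.6
a=0.70 False 25.43 [-2.000e-01 -1.554e+02  2.077e+02] F [ 0.8  4.2 -2.2] w 0.0146 g 42.6
```

```bash
python3 - <<'E'
from cell import r, fingers, solver, vision, status
from h import *
q=np.array([-.1,-127.7,248.3])
arc(q,1.2,[.6,.5,.4,.3,.2,.1,.04],stop=30)
arc(q,1.2,[0,-.04,-.08],stop=15,feed=.03)
E
```

```text
a=0.60 False 25.72 [ 1.000e-01 -1.584e+02  1.984e+02] F [ 1.2  4.5 -0.4] w 0.0146 g 42.6
a=0.50 False 26.01 [   0.3 -160.5  188.6] F [ 2.8  5.3 -0.5] w 0.0149 g 42.9
a=0.40 False 26.3 [   0.2 -161.6  178.4] F [ 2.9  4.1 -1.8] w 0.0144 g 43.7
a=0.30 False 26.59 [   0.3 -161.8  168.5] F [2.4 2.9 0.1] w 0.0144 g 44.4
a=0.20 False 26.88 [   0.2 -161.2  158.4] F [ 5.2 -1.8 -1.9] w 0.0148 g 45.1
a=0.10 False 27.18 [   0.2 -159.6  148.2] F [ 5.7 -4.5 -3.6] w 0.0146 g 45.8
a=0.04 False 27.43 [   0.3 -158.3  142.7] F [ 5.  -7.7 -1.3] w 0.0151 g 46.2
a=0.00 False 27.71 [   0.3 -157.3  139.1] F [ 4.8 -7.5 -1.6] w 0.0142 g 46.4
a=-0.04 False 27.99 [   0.3 -156.2  135.1] F [  5.3 -11.3  -3.1] w 0.0145 g 46.8
a=-0.08 True 28.2 [   0.5 -156.2  133.8] F [-3.2 -1.8  8.5] w 0.0146 g 47.9
```

Shut contact reached. I'll release, press down on the bar with closed fingers to be sure, then go to the knob, checking door angle and tubes along the way.

```bash
python3 - <<'E'
from cell import r, fingers, solver, vision, status
from h import *
fingers.set_gripper(.04); r.line_to(WT(0,-155,190),feed=.15); fingers.set_gripper(0,30)
s=r.line_to(WT(0,-155,150),feed=.04,stop_force=12); st(f"press {s}")
r.line_to(WT(0,-155,300),feed=.25)
c=wristcam(); print([(float(a),round(float(v),2)) for a,v in barfit(c) if v>.5])
r.movep(WT(134,-155,300),QK); fingers.set_gripper(.04,20)
T=vision.capture("top")["img"];S=vision.capture("side")["img"];w=wristcam()["img"]
f=lambda a:cv2.resize(a[:,:,::-1],(400,300),interpolation=cv2.INTER_CUBIC)
cv2.imwrite("pics/last.png",np.vstack([np.hstack([f(T[150:285,180:360]),f(S[150:300,200:400])]),np.hstack([f(w),f(c["img"])])]))
st("end")
E
```

```text
press True 30.23 [   0.  -155.   165.2] F [-1.1  0.2  6.2] w 0.0002 g 3.4
[(-0.05, 1.0), (-0.025, 1.0), (0.0, 0.98), (0.025, 0.98), (0.05, 0.98), (0.075, 0.95), (0.1, 0.95), (0.125, 0.93), (0.15, 0.93), (0.175, 0.93), (0.2, 0.9), (0.225, 0.9), (0.25, 0.86), (0.275, 0.86), (0.3, 0.86), (0.325, 0.79), (0.35, 0.71), (0.375, 0.67), (0.4, 0.67), (0.425, 0.71), (0.45, 0.81), (0.475, 0.79), (0.5, 0.79), (0.525, 0.79), (0.55, 0.79), (0.575, 0.76), (0.6, 0.76), (0.625, 0.74), (0.65, 0.74), (0.675, 0.74), (0.7, 0.71), (0.725, 0.71), (0.75, 0.69), (0.775, 0.67), (0.8, 0.57)]
end 32.98 [ 134. -155.  300.] F [0.1 0.3 0.1] w 0.0399 g 0.0
```

View pics/last.png

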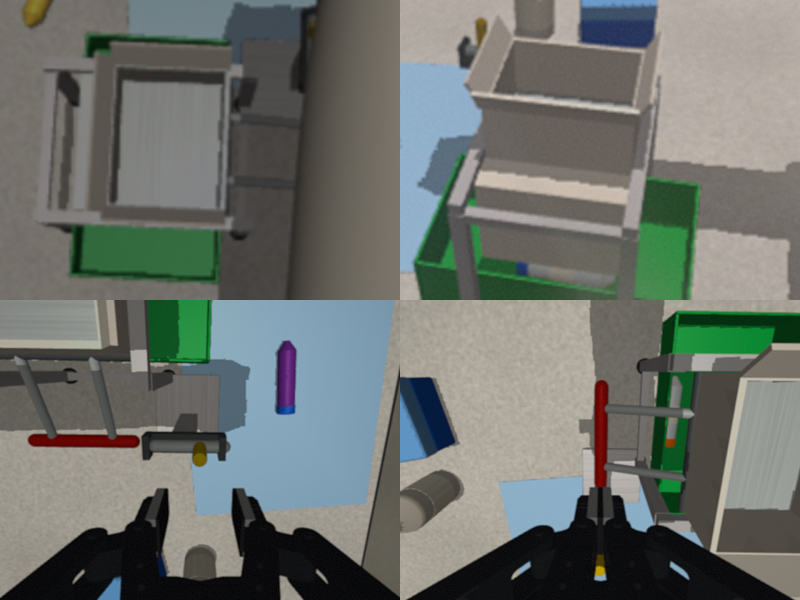

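The door is shut, the hopper is empty, and the bar is clear of the rod, whose end shows at (140,445). Tubes with blue (522,268) and orange (672,442) caps are visible in the tub. Sliding the bolt home.

```bash
python3 - <<'E'
from cell import r, fingers, solver, vision, status
from h import *
print(r.line_to(WT(134,-155,191),feed=.15,stop_force=10)); 
fingers.set_gripper(0,20); st("grip")
s=r.line_to(WT(100,-155,191),feed=.06,stop_force=25); st(f"mid {s}")
s=r.line_to(WT(84,-155,191),feed=.03,stop_force=16); st(f"home {s}")
fingers.set_gripper(.04); st("rel")
r.line_to(WT(92,-155,330),feed=.25)
c=wristcam(); m=cv2.inRange(cv2.cvtColor(c["img"],cv2.COLOR_RGB2HSV),(20,150,60),(35,255,255))
n,l,s,ce=cv2.connectedComponentsWithStats(m); print(s[1:],ce[1:].round(1))
for b in (0,5): print(b,project(c,[W(92+b,-155,218),W(92+b,-155,202)]).round(1).tolist())
E
```

```text
False
grip 34.2 [ 133.4 -155.   192.2] F [-5.8  0.8  4.8] w 0.014 g 21.1
mid False 34.92 [  99.9 -154.7  192.1] F [-1.9  3.4  8.9] w 0.0141 g 21.6
home True 35.39 [  88.6 -154.4  192.2] F [2.  0.2 1.9] w 0.0144 g 21.5
rel 35.76 [  88.  -154.3  191.9] F [ 0.1 -0.5  0.6] w 0.0397 g 0.0
[[267 189  17  29 407]] [[274.7 203.4]]
0 [[279.3, 207.9], [279.2, 202.0]]
5 [[285.9, 207.9], [285.4, 202.0]]
```

The bolt ran 44.7 mm from stop to stop, so it is fully home. I'll back off and run a numeric difference against the first pictures for stray tubes or disturbed objects.

```bash
python3 - <<'E'
from cell import r, fingers, solver, vision, status
from h import *
r.line_to(W(92,-155,420),feed=.25)
r.goto_joints([1.334,*status.get_joint_positions()[1:5],1.571])
p=status.get_position(); r.movep([.129,.535,.3],[1.18125024e-01,9.92998547e-01,0,0]); r.movep([.129,.535,.198],[1.18125024e-01,9.92998547e-01,0,0])
for n in("top","side"):
    a=vision.capture(n)["img"][:,:,::-1]; b=cv2.imread(f"pics/{n}0.png")
    m=(cv2.absdiff(cv2.GaussianBlur(a,(5,5),0),cv2.GaussianBlur(b,(5,5),0)).max(2)>22).astype(np.uint8)
    N,l,s,ce=cv2.connectedComponentsWithStats(m); print(n,[t.tolist() for t in s[1:] if t[4]>8])
    cv2.imwrite(f"pics/{n}_end.png",a)
print(status.get_t())
E
```

```text
top [[318, 174, 7, 12, 42], [236, 190, 28, 49, 281], [265, 191, 15, 50, 281], [318, 202, 4, 3, 9], [250, 205, 13, 33, 134], [234, 231, 4, 6, 13], [40, 362, 53, 37, 597], [9, 364, 20, 13, 99], [64, 379, 5, 7, 26], [74, 380, 5, 5, 21]]
side [[252, 160, 5, 6, 21], [258, 160, 3, 8, 17], [261, 189, 54, 14, 455], [258, 281, 49, 13, 348], [532, 336, 28, 31, 331], [532, 369, 5, 9, 32], [520, 379, 30, 41, 738]]
41.35
```

The only changes are the emptied hopper, the knob (now fully home), a tube in the tub and the gripper. Nothing is stray or disturbed.

```bash
python3 -c "
from cell import r
print(r.close_job())"
```

```text
the job is handed in; nothing more can be done
None
```

The job is handed in: the bolt was drawn, the hopper emptied, the door shut and the bolt slid fully home, with nothing else moved in the before/after images; I saw two of the three tubes in the tub and did not see the third, which I take to be in the tub hidden under the hopper.

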